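Find the pencil tin with the loose ball

TASK

One of the four closed pencil tins on the wooden rack has the slab roller's lost steel ball rolling about inside; the others are packed tight. Feel which it is by shaking or rocking them, and lay that one flat, lid up, in the red tray, leaving the other three lying flat, lid up, in the rack's bays between its strips. Set the tins down without dropping them, and leave the other things on the table where they are.

Things in the scene. Friction and masses are not known exactly. Their poses are not given: they have to be found in the camera images.
- rack: Fixed plywood board 172 (x) x 350 (y) x 12 mm high with a 10 mm wide, 10 mm high wooden stop strip along its front and its back edge, 152 mm apart, so that tins lie between them along x. Origin: centre of its underside, on the table. Four bays in a row along its y, 90 mm apart, each marked by a grey felt patch and each holding one tin at the start (34 mm free between tins). No lips between bays.
- bay0 (a point): Centre of the first bay, at the -y end of the rack, 22 mm above the board (34 mm above the table); axes as the rack's. At the start a closed tin lies in every bay, lid up, its centre within 2 mm of the bay's point: 140 long (x) x 56 wide (y) x 44 mm high, blue with an aluminium lid, smooth parallel sides; grip it across its width. All four look alike.
- bay1 (a point): Centre of the second bay, 22 mm above the board (34 mm above the table); axes as the rack's. One tin, in any bay, hides a loose 32 mm steel ball of 0.135 kg, which rolls freely 100 mm along the tin's length when it is tipped end over end (5 degrees is enough) and knocks on the ends.
- bay2 (a point): Centre of the third bay, 22 mm above the board (34 mm above the table); axes as the rack's. The other three tins are packed tight, often heavier towards one end. Every tin weighs 0.3 to 0.43 kg all told: neither weight nor level balance shows which has the ball.
- bay3 (a point): Centre of the last bay, at the +y end, 22 mm above the board (34 mm above the table); axes as the rack's. Tin as in the other bays.
- tray: Fixed shallow red plastic tray, outside 190 (x) x 140 (y) x 22 mm high, walls and floor 5 mm thick, open on top and empty; on the left or on the right of the rack. Origin: centre of its underside, on the table. There is room for one tin lengthwise (along x) and the fingers beside it.
- slab: Fixed clay slab on a wooden board, 190 x 150 x 28 mm high, on the other side of the rack from the tray; not part of the job. Origin: centre of its underside.
- pin_mid (a point): Bystander: wooden rolling pin, 44 mm across, 260 mm long along its y, lying; keep off; this is its centre
- phone_mid (a point): Bystander: black telephone 75 x 155 x 10 mm lying flat; keep off; its centre
- tub_mid (a point): Bystander: clear plastic tub, 110 mm across, 60 mm high; keep off; its centre
- jar_mid (a point): Bystander: blue glaze jar, 60 mm across, 85 mm high; keep off; its centre
- lump_mid (a point): Bystander: grey clay lump, 80 mm across, 46 mm high; keep off; its centre, 20 mm up

How it is judged:
On the way:
1. the tin with the loose ball is held by the fingers, lifted clear of the rack (height (world z) of rattling_tin above 0.05 m and contact force between the fingers and rattling_tin above 1 N), for 0.2 s.
At the end, for the whole second after the job is handed in: The tin with the ball lies on the red tray's floor (within 30 mm along x, 45 mm along y of its centre), the three others on the rack's board between its strips (within 12 mm of its centre line), in any bays; all lid up and flat (tilt under 0.1 rad) and still (under 0.03 m/s) (x of rattling_tin in the frame of tray between -0.03 and 0.03 m and y of rattling_tin in the frame of tray between -0.045 and 0.045 m and z of rattling_tin in the frame of tray between 0 and 0.012 m and angle between each of rattling_tin, packed_tin_a, packed_tin_b, packed_tin_c's own z axis and vertical below 0.1 rad and x of packed_tin_a in the frame of rack between -0.012 and 0.012 m and y of packed_tin_a in the frame of rack between -0.17 and 0.17 m and z of packed_tin_a in the frame of rack between 0.006 and 0.018 m and x of packed_tin_b in the frame of rack between -0.012 and 0.012 m and y of packed_tin_b in the frame of rack between -0.17 and 0.17 m and z of packed_tin_b in the frame of rack between 0.006 and 0.018 m and x of packed_tin_c in the frame of rack between -0.012 and 0.012 m and y of packed_tin_c in the frame of rack between -0.17 and 0.17 m and z of packed_tin_c in the frame of rack between 0.006 and 0.018 m and linear speed of each of packed_tin_a, packed_tin_b, packed_tin_c, rattling_tin below 0.03 m/s); the robot touches nothing.
It fails at once if a tin is dropped or thrown (moves faster than 0.7 m/s, a fall of 25 mm, while the fingers do not touch it) ((linear speed of packed_tin_a above 0.7 m/s and contact force between the fingers and packed_tin_a below 0.05 N) or (linear speed of packed_tin_b above 0.7 m/s and contact force between the fingers and packed_tin_b below 0.05 N) or (linear speed of packed_tin_c above 0.7 m/s and contact force between the fingers and packed_tin_c below 0.05 N) or (linear speed of rattling_tin above 0.7 m/s and contact force between the fingers and rattling_tin below 0.05 N)).
It fails at once if a bystander (rolling pin, phone, tub, jar, clay lump) is moved more than 30 mm (distance of any of pin_mid, phone_mid, tub_mid, jar_mid, lump_mid from where it was at the start of the episode above 0.03 m).
It also fails if it takes over 72 s, if anything falls off the work surface, if the arm or the gripper's body presses on something with over 40 N, if the wrist force passes 120 N, or if a joint passes its speed limit or range.

ROBOT

A 6-joint arm with a two-finger parallel gripper is mounted at the origin on the work surface. World frame = base frame: x ahead of the robot, y to its left, z up, the work surface at z = 0. Lengths are in m, angles in rad, forces in N, time in s.
With the tool pointing down it reaches from about 0.35 to 0.975 m from the base axis. Payload 4.9 kg.
Tool frame: the origin (TCP) lies at the very end of the fingers, on their centre line; the grasp point (between the pads) lies 19 mm behind it; z points along the fingers, y is the line along which they close (so a half turn about z gives the same grasp; the last joint's range is limited). The gripper opens to 85 mm and grips with 20 to 120 N. Pads are 22 mm wide; open, the fingers measure 114 mm over their backs; the gripper's body (76 mm by 85 mm) begins 54 mm behind the grasp point. The pads swing forward as they close: fully open they stand 13 mm farther back than shut.
Start: joints at [1.114, 0.053, 1.613, -0, 1.476, -0.119], TCP at [0.207, 0.59, 0.231] pointing down, gripper open.
Joint ranges: [-3.01, 3.01], [-1.01, 2.22], [0.06, 2.58], [-1.02, 4.17], [0.09, 2.62], [-3.14, 3.14]. Speed limits (rad/s): [2.57, 2.57, 3.14, 3.14, 3.14, 3.14].

INTERFACE

Orientations are given as a rotation vector (axis times angle).
In Python, from station import * gives the robot as it stands.
- The arm moves only by the shell command python3 -m crank 'ROWS' [OPENING] [FORCE]. ROWS is JSON, a list of rows, each an object with "offset": the shift along the tool's x, y, z in m, a list of three; "twist": the turn, a rotation vector about the tool's x, y, z in degrees, a list of three. In form: [{"offset": [x, y, z], "twist": [rx, ry, rz]}, ...]. A call has 1 to 20 rows; each row is the pose to reach, as a shift and turn from the pose commanded when the call began, along the tool's axes at that moment; what a row does not reach only later rows make up. A row lasts 1/8 s, in which the tool goes at most 62.5 mm and 10.7 degrees, less where a joint would pass 70% of its speed; a pose out of reach is approached as far as the arm can. A call with a gripper value outside its range is refused whole. OPENING is the opening, from 0 (shut) to 1 (fully open), set as the call begins (- or left out, the last holds). The fingers move at their own pace and stop on an object; FORCE is the grip in N (left out, the last holds). Time passes only in rows, so rows that repeat a pose let the fingers close. It gives the time, the measured TCP pose, the force, the opening and the grip force at its end, in the units of the state.
- get_obs(): the state, without advancing time (a new reading comes with each control period).
- get_image(name): name is "scene" or "top" or "wrist"; returns the picture (400x640x3 uint8, red, green, blue); there is no depth.
- get_calibration(name): a dict with "intrinsics" (3x3 intrinsics, pixels), "k1" (the pictures are not rectified: a ray, as slopes to the right and down, at radius r is drawn at 1 + k1 r^2 times it, then the intrinsics apply), "world_from_camera" (4x4, takes a point from camera to world coordinates); the wrist camera has in their place "tool_from_camera" (4x4, takes a point from camera to tool coordinates, whose origin is the TCP and whose axes are the flange's). Camera axes: x right, y up, looking along -z (the intrinsics and any distortion apply to the point x, -y, -z); pixel columns grow to the right and rows downward; lengths in m; the calibration is good to about 2 mm. A picture is of the moment at which its call begins: read the wrist's pose just before it. get_calibration takes no time and is no camera call.
- finish_job(): hands the job in; it is judged then, once.
Trained networks look in the newest picture that a camera, given by its name, has taken for a name from the list of things; names that differ only in an ending like _2 or _b are one class to them, and where a whole thing is asked for, a point or a joint stands for the part that bears it (a point fixed in the world has none). Each returns a list of dicts, best first, with "confidence" (0 to 1); they miss things now and then, are a little off and sometimes report something else, mostly with a low value. They report only what shows in the picture. A call takes as long as a camera call.
- cut_out(query, camera): "region" (400x640 bool, what is visible of it) and "rect" ([centre column, centre row, width, height] in pixels, round what is visible of it).
The state is a dict: "t": time; "q": joint angles; "dq": joint speeds; "effort": joint torques, N m; "tool_pos": TCP position; "tool_rot": TCP orientation; "contact_force": force on the tool from outside, world axes, zero at the start; "wrist_torque": the same for the moment, N m; "opening": finger opening in m; "grip_force": force on a finger pad.
Only numpy, scipy, OpenCV 4.12 (cv2) and the standard library are available. Lean on these libraries where they do the work, as an engineer would, in place of code of your own. Each camera call takes 0.05 s, during which the arm holds its last target. There are 200 camera calls.

## Working session

There is one attempt and no reset: what is moved stays moved. The work goes in short steps, Python scripts to look and compute and a shell command to move; the robot and the scene stay as the last step left them, time stands still between calls to the robot, and variables do not carry over. Pictures are saved under pics/ and viewed, at most 10 in all, crops included, and the job is handed in when it is done.

```bash
mkdir -p pics; ls
cat > h.py <<'E'
from station import *
import numpy as np, cv2
from scipy.spatial.transform import Rotation as R
def ray(c,uv,T=None):
    k=get_calibration(c);K=np.array(k['intrinsics']);k1=k['k1']
    if T is None: T=np.array(k['world_from_camera'])
    d=np.linalg.inv(K)@np.array([uv[0],uv[1],1.]);m=d[:2]
    r=np.linalg.norm(m);s=r
    for _ in range(30): s=r/(1+k1*s*s)
    m=m*(s/r if r>0 else 1)
    v=T[:3,:3]@np.array([m[0],-m[1],-1.]);return T[:3,3],v
def at(c,uv,z,T=None):
    o,v=ray(c,uv,T);return o+v*(z-o[2])/v[2]
def save(c,n):
    im=get_image(c);cv2.imwrite('pics/'+n+'.png',im[:,:,::-1]);return im
E
python3 - <<'E'
from h import *
save('top','top0')
for q,z in [('rack',.012),('bay0',.056),('packed_tin_a',.056),('rattling_tin',.056),('tray',.022),('slab',.028),('pin_mid',.022),('phone_mid',.01),('tub_mid',.06),('jar_mid',.085),('lump_mid',.03)]:
    try:
        for d in cut_out(q,'top')[:5]:
            m=d['region'].astype(np.uint8);r=cv2.minAreaRect(cv2.findNonZero(m))
            b=cv2.boxPoints(r);print(q,round(d['confidence'],2),np.round(d['rect']),at('top',r[0],z).round(3)[:2],[at('top',p,z)[:2].round(3).tolist() for p in b])
    except Exception as e: print(q,e)
o=get_obs();print(o)
E
```

```text
pics
rack 0.59 [318. 212. 128.  76.] [0.479 0.006] [[0.546, 0.191], [0.586, -0.157], [0.412, -0.177], [0.372, 0.17]]
bay0 0.89 [318. 212. 129.  72.] [0.479 0.004] [[0.544, 0.182], [0.582, -0.154], [0.416, -0.172], [0.377, 0.163]]
bay0 0.29 [310. 108.  91.  26.] [0.769 0.021] [[0.775, 0.147], [0.808, -0.098], [0.763, -0.104], [0.73, 0.141]]
packed_tin_a it knows: bay, jar_mid, lump_mid, phone_mid, pin_mid, rack, slab, tray, tub_mid
rattling_tin it knows: bay, jar_mid, lump_mid, phone_mid, pin_mid, rack, slab, tray, tub_mid
tray 0.91 [193. 189.  55.  66.] [0.554 0.365] [[0.648, 0.443], [0.649, 0.293], [0.461, 0.289], [0.458, 0.438]]
slab 0.94 [440. 199.  58.  70.] [ 0.516 -0.337] [[0.434, -0.249], [0.618, -0.277], [0.598, -0.426], [0.413, -0.398]]
pin_mid 0.92 [310. 107.  88.  25.] [0.778 0.021] [[0.783, 0.153], [0.821, -0.104], [0.775, -0.11], [0.736, 0.145]]
phone_mid 0.58 [224. 125.  59.  26.] [0.738 0.274] [[0.712, 0.355], [0.788, 0.346], [0.765, 0.193], [0.69, 0.202]]
phone_mid 0.51 [437. 198.  57.  73.] [ 0.515 -0.343] [[0.431, -0.253], [0.62, -0.281], [0.599, -0.435], [0.409, -0
[... 441 characters left out ...]
.26, -0.35], [0.262, -0.277]]
{'t': 0.5, 'q': array([ 1.11400379e+00,  5.26989734e-02,  1.61289680e+00, -2.55065639e-05,
        1.47604167e+00, -1.18956000e-01]), 'dq': array([ 0.00025573, -0.00111318, -0.0014424 ,  0.00083931,  0.00019883,
       -0.00057239]), 'effort': array([-4.10661250e-04, -3.93219566e+01, -3.70026290e+01, -1.34009565e-04,
        1.31971712e-03,  1.26918184e-05]), 'tool_pos': array([0.20712135, 0.58965116, 0.23130613]), 'tool_rot': array([ 5.28146657e-01,  3.09686816e+00, -7.87789779e-05]), 'contact_force': array([-0.21632276,  0.41747746, -0.80801895]), 'wrist_torque': array([-0.04043464, -0.01054801,  0.01056593]), 'grip_force': 0.0, 'opening': 0.08511083428051407}
```

View pics/top0.png

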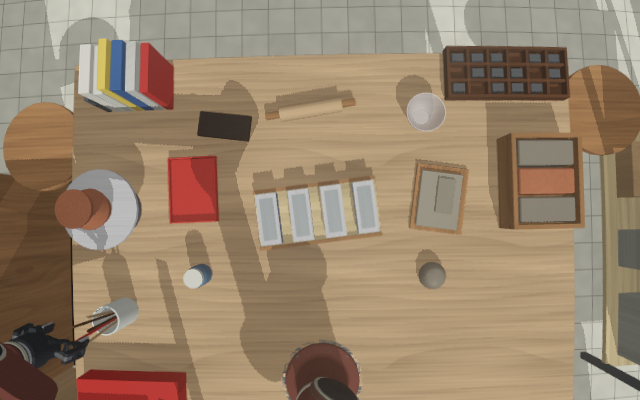

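The top view shows the four tins on the rack (columns 255–380, row ~212), the tray on the left at (193,189) and the slab on the right at (440,199). The rack is turned about +6.6°. Next I'll work out the move to a spot above the rack.

```bash
cat >> h.py <<'E'
def go(pos,yaw,base=None):
    """offset/twist from current pose to tool-down pose, tool y along yaw (deg)"""
    o=get_obs();M=R.from_rotvec(o['tool_rot'])
    y=np.array([np.cos(np.radians(yaw)),np.sin(np.radians(yaw)),0]);z=np.array([0,0,-1.]);x=np.cross(y,z)
    G=R.from_matrix(np.c_[x,y,z])
    print('offset',M.inv().apply(np.array(pos)-o['tool_pos']).round(4),'twist',np.degrees((M.inv()*G).as_rotvec()).round(1),'t',o['t'],'pos',o['tool_pos'].round(4),'tilt',np.degrees((M.inv()*G).magnitude()).round(1))
def wT():
    o=get_obs();T=np.eye(4);T[:3,:3]=R.from_rotvec(o['tool_rot']).as_matrix();T[:3,3]=o['tool_pos']
    return T@np.array(get_calibration('wrist')['tool_from_camera'])
E
python3 - <<'E'
from h import *
print(np.array(get_calibration('wrist')['tool_from_camera']).round(3),get_calibration('wrist')['intrinsics'])
go([.43,.006,.33],96.6)
E
```

```text
[[ 0.     0.948  0.317  0.08 ]
 [ 1.    -0.     0.001 -0.001]
 [ 0.001  0.317 -0.948 -0.142]
 [ 0.     0.     0.     1.   ]] [[284.05125288   0.         319.59790495]
 [  0.         284.05125288 199.20798474]
 [  0.           0.           1.        ]]
offset [-0.4037 -0.4768 -0.0987] twist [ -0.   0. -26.] t 0.5 pos [0.2071 0.5897 0.2313] tilt 26.0
```

```bash
python3 -m crank '[{"offset":[-0.404,-0.477,-0.099],"twist":[0,0,-26]},{"offset":[-0.404,-0.477,-0.099],"twist":[0,0,-26]},{"offset":[-0.404,-0.477,-0.099],"twist":[0,0,-26]},{"offset":[-0.404,-0.477,-0.099],"twist":[0,0,-26]},{"offset":[-0.404,-0.477,-0.099],"twist":[0,0,-26]},{"offset":[-0.404,-0.477,-0.099],"twist":[0,0,-26]},{"offset":[-0.404,-0.477,-0.099],"twist":[0,0,-26]},{"offset":[-0.404,-0.477,-0.099],"twist":[0,0,-26]},{"offset":[-0.404,-0.477,-0.099],"twist":[0,0,-26]},{"offset":[-0.404,-0.477,-0.099],"twist":[0,0,-26]},{"offset":[-0.404,-0.477,-0.099],"twist":[0,0,-26]},{"offset":[-0.404,-0.477,-0.099],"twist":[0,0,-26]},{"offset":[-0.404,-0.477,-0.099],"twist":[0,0,-26]},{"offset":[-0.404,-0.477,-0.099],"twist":[0,0,-26]}]' 0.85 80
python3 - <<'E'
from h import *
T=wT();im=save('wrist','w0');go([.43,.006,.33],96.6)
for q in ('rack','bay0','tray'):
  for d in cut_out(q,'wrist')[:5]: print(q,round(d['confidence'],2),np.round(d['rect']),at('wrist',d['rect'][:2],.056,T).round(3))
# lids: bright low-saturation
hsv=cv2.cvtColor(im,cv2.COLOR_RGB2HSV)
m=((hsv[...,1]<45)&(hsv[...,2]>120)).astype(np.uint8)
n,l,s,c=cv2.connectedComponentsWithStats(m)
for i in range(1,n):
  if s[i,4]>800:
    p=cv2.findNonZero((l==i).astype(np.uint8))[:,0].astype(float)
    hull=cv2.convexHull(p.astype(np.float32))[:,0]
    w=np.array([at('wrist',a,.056,T)[:2] for a in hull],np.float32)
    r=cv2.minAreaRect(w);print(s[i],np.round(r[0],4),np.round(r[1],4),round(r[2],1))
E
```

```text
t: 2.25
tool_pos: [0.4299, 0.0071, 0.3301]
tool_rot: [0.186, -3.136, -0.0]
contact_force: [0.5, 0.5, -0.2]
opening: 0.0722
grip_force: 0.0
offset [ 0.     -0.0009  0.0002] twist [ 0.  -0.   0.2] t 2.3 pos [0.4299 0.0069 0.3302] tilt 0.2
bay0 0.62 [314. 186. 225. 106.] [0.468 0.002 0.056]
bay0 0.38 [308. 334. 126.  21.] [0.748 0.021 0.056]
tray 0.88 [509. 246. 113. 105.] [0.531 0.329 0.056]
tray 0.35 [131. 312.  65.  49.] [ 0.737 -0.296  0.056]
[ 568   84   43   44 1428] [0.3069 0.3673] [0.0581 0.0562] 18.8
[  67  127   77  107 6084] [ 0.5009 -0.3148] [0.1066 0.1456] 81.8
[ 204  148   46   90 3341] [ 0.4975 -0.1282] [0.143  0.0575] 6.4
[ 266  149   40   89 3326] [ 0.4878 -0.0391] [0.1419 0.0573] 6.4
[ 326  149   41   89 3345] [0.4772 0.0498] [0.1419 0.0579] 6.4
[ 381  150   47   89 3313] [0.468  0.1392] [0.142  0.0576] 6.4
[ 98 289  62  45 995] [ 0.7297 -0.3107] [0.0516 0.1315] 39.9
[ 554  356   67   44 1071] [0.7938 0.5743] [0.194  0.0359] 53.5
[ 153  374   52   26 1065] [ 0.9104 -0.2233] [0.0669 0.1035] 6.8
[  7 379  53  21 818] [ 0.9539 -0.5014] [0.056 0.101] 1.1
```

View pics/w0.png

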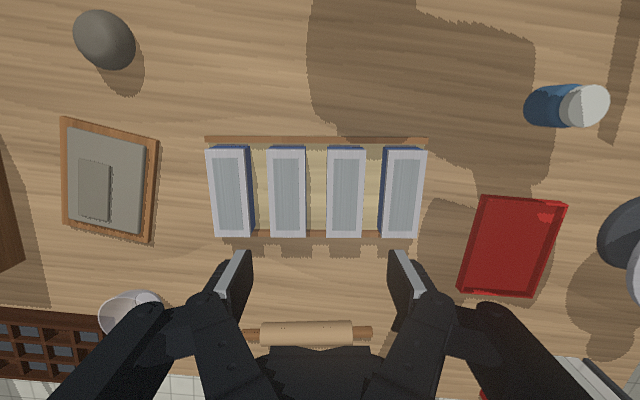

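Lids measure 142×57.5 mm, which matches the tins. Their centres are at y = 0.139, 0.050, −0.039 and −0.128, at 6.4°. I'll start with bay3.

```bash
python3 -m crank '[{"offset":[-0.053,0.127,0.2],"twist":[0,0,0]},{"offset":[-0.053,0.127,0.2],"twist":[0,0,0]},{"offset":[-0.053,0.127,0.2],"twist":[0,0,0]},{"offset":[-0.053,0.127,0.22],"twist":[0,0,0]},{"offset":[-0.053,0.127,0.24],"twist":[0,0,0]},{"offset":[-0.053,0.127,0.265],"twist":[0,0,0]},{"offset":[-0.053,0.127,0.29],"twist":[0,0,0]},{"offset":[-0.053,0.127,0.308],"twist":[0,0,0]},{"offset":[-0.053,0.127,0.308],"twist":[0,0,0]},{"offset":[-0.053,0.127,0.308],"twist":[0,0,0]}]' 0.85 80
python3 - <<'E'
from h import *
go([.468,.1392,.022],96.4);print(get_obs()['contact_force'])
E
```

```text
t: 3.7
tool_pos: [0.469, 0.1381, 0.0232]
tool_rot: [-0.182, 3.135, 0.0]
contact_force: [0.5, -0.1, -0.1]
opening: 0.0727
grip_force: 0.0
offset [0.0008 0.0012 0.0012] twist [0.  0.1 0.2] t 3.7 pos [0.469  0.1381 0.0232] tilt 0.3
[ 0.48908637 -0.06911796 -0.06717891]
```

```bash
python3 -m crank '[{"offset":[0,0,0],"twist":[0,0,0]},{"offset":[0,0,0],"twist":[0,0,0]},{"offset":[0,0,0],"twist":[0,0,0]},{"offset":[0,0,0],"twist":[0,0,0]},{"offset":[0,0,-0.025],"twist":[0,0,0]},{"offset":[0,0,-0.05],"twist":[0,0,0]},{"offset":[0,0,-0.07],"twist":[0,5,0]},{"offset":[0,0,-0.07],"twist":[0,10,0]},{"offset":[0,0,-0.07],"twist":[0,10,0]},{"offset":[0,0,-0.07],"twist":[0,10,0]},{"offset":[0,0,-0.07],"twist":[0,10,0]},{"offset":[0,0,-0.07],"twist":[0,10,0]}]' 0.3 80
python3 - <<'E'
from h import *
o=get_obs();print(o['contact_force'].round(2),o['wrist_torque'].round(3), 'about tool y', R.from_rotvec(o['tool_rot']).inv().apply(o['wrist_torque']).round(3))
E
python3 -m crank '[{"offset":[0,0,0],"twist":[0,-7,0]},{"offset":[0,0,0],"twist":[0,-14,0]},{"offset":[0,0,0],"twist":[0,-20,0]},{"offset":[0,0,0],"twist":[0,-20,0]},{"offset":[0,0,0],"twist":[0,-20,0]},{"offset":[0,0,0],"twist":[0,-20,0]},{"offset":[0,0,0],"twist":[0,-20,0]},{"offset":[0,0,0],"twist":[0,-20,0]}]'
python3 - <<'E'
from h import *
o=get_obs();print(o['contact_force'].round(2),o['wrist_torque'].round(3), 'about tool y', R.from_rotvec(o['tool_rot']).inv().apply(o['wrist_torque']).round(3))
E
```

```text
t: 5.2
tool_pos: [0.4676, 0.1379, 0.0921]
tool_rot: [0.172, -2.962, 0.015]
contact_force: [0.2, 0.2, -3.5]
opening: 0.0551
grip_force: 86.0
[ 0.17  0.22 -3.54] [ 0.029 -0.134 -0.038] about tool y [-0.02  -0.136  0.035]
t: 6.2
tool_pos: [0.4685, 0.138, 0.0923]
tool_rot: [-0.172, 2.963, 0.015]
contact_force: [-0.2, -0.6, -3.9]
opening: 0.0548
grip_force: 86.6
[-0.16 -0.57 -3.85] [-0.02   0.171  0.056] about tool y [-0.01   0.172 -0.055]
```

```bash
cat > rd.py <<'E'
from h import *
t=[]
for i in range(4):
    o=get_obs();t.append(np.r_[R.from_rotvec(o['tool_rot']).inv().apply(o['wrist_torque']),o['contact_force'][2]]);
    if i<3:get_image('wrist')
print('TORQUE y',np.array(t)[:,1].round(3),'Fz',np.mean(t,0)[3].round(2));a=R.from_rotvec(o['tool_rot']).apply([1,0,0]);print('tilt',np.degrees(np.arcsin(a[2])).round(2))
E
python3 -m crank '[{"offset":[0,0,0],"twist":[0,5,0]},{"offset":[0,0,0],"twist":[0,8,0]},{"offset":[0,0,0],"twist":[0,8,0]},{"offset":[0,0,0],"twist":[0,8,0]},{"offset":[0,0,0],"twist":[0,8,0]}]'; python3 rd.py
python3 -m crank '[{"offset":[0,0,0],"twist":[0,7,0]},{"offset":[0,0,0],"twist":[0,12,0]},{"offset":[0,0,0],"twist":[0,12,0]},{"offset":[0,0,0],"twist":[0,12,0]},{"offset":[0,0,0],"twist":[0,12,0]},{"offset":[0,0,0],"twist":[0,12,0]},{"offset":[0,0,0],"twist":[0,7,0]},{"offset":[0,0,0],"twist":[0,4,0]},{"offset":[0,0,0],"twist":[0,4,0]},{"offset":[0,0,0],"twist":[0,4,0]},{"offset":[0,0,0],"twist":[0,4,0]}]'; python3 rd.py
```

```text
t: 6.82
tool_pos: [0.4677, 0.138, 0.0921]
tool_rot: [-0.18, 3.101, 0.003]
contact_force: [-0.5, 0.4, -4.4]
opening: 0.0547
grip_force: 86.6
TORQUE y [-0.007  0.02  -0.102  0.024] Fz -3.92
tilt -2.01
t: 8.35
tool_pos: [0.4685, 0.138, 0.0924]
tool_rot: [0.18, -3.101, 0.003]
contact_force: [0.3, -0.2, -3.9]
opening: 0.0545
grip_force: 87.0
TORQUE y [0.046 0.004 0.07  0.065] Fz -3.59
tilt 2.02
```

```bash
sed -i 's/range(4)/range(10)/; s/i<3/i<9/; s/^print(.TORQUE y.,np.array(t)\[:,1\].round(3)/print("TORQUE y",np.mean(t,0)[1].round(3),"sd",np.std(t,0)[1].round(3)/' rd.py
python3 -m crank '[{"offset":[0,0,0],"twist":[0,4,0]},{"offset":[0,0,0],"twist":[0,8,0]},{"offset":[0,0,0],"twist":[0,8,0]},{"offset":[0,0,0],"twist":[0,8,0]},{"offset":[0,0,0],"twist":[0,8,0]}]'; python3 rd.py
python3 -m crank '[{"offset":[0,0,0],"twist":[0,-7,0]},{"offset":[0,0,0],"twist":[0,-14,0]},{"offset":[0,0,0],"twist":[0,-20,0]},{"offset":[0,0,0],"twist":[0,-20,0]},{"offset":[0,0,0],"twist":[0,-20,0]},{"offset":[0,0,0],"twist":[0,-20,0]}]'; python3 rd.py
python3 -m crank '[{"offset":[0,0,0],"twist":[0,5,0]},{"offset":[0,0,0],"twist":[0,10,0]},{"offset":[0,0,0],"twist":[0,10,0]}]'
python3 - <<'E'
from h import *
go([.4685,.138,.0232],96.6)
E
```

```text
t: 9.12
tool_pos: [0.4678, 0.138, 0.0923]
tool_rot: [0.172, -2.963, 0.015]
contact_force: [-0.8, -0.2, -4.3]
opening: 0.0551
grip_force: 87.0
TORQUE y -0.103 sd 0.029 Fz -3.86
tilt 9.99
t: 10.32
tool_pos: [0.469, 0.138, 0.0928]
tool_rot: [-0.172, 2.963, 0.015]
contact_force: [0.4, 0.8, -3.3]
opening: 0.0546
grip_force: 86.7
TORQUE y 0.115 sd 0.044 Fz -3.61
tilt -9.99
t: 11.15
tool_pos: [0.4695, 0.1381, 0.0927]
tool_rot: [-0.182, 3.135, 0.0]
contact_force: [-0.2, -0.2, -4.0]
opening: 0.0553
grip_force: 87.2
offset [0.0011 0.     0.0695] twist [-0.   0.1  0. ] t 11.15 pos [0.4695 0.1381 0.0927] tilt 0.1
```

```bash
python3 -m crank '[{"offset":[0,0,0.03],"twist":[0,0,0]},{"offset":[0,0,0.055],"twist":[0,0,0]},{"offset":[0,0,0.064],"twist":[0,0,0]},{"offset":[0,0,0.069],"twist":[0,0,0]},{"offset":[0,0,0.0695],"twist":[0,0,0]}]'
python3 -m crank '[{"offset":[0,0,0],"twist":[0,0,0]},{"offset":[0,0,0],"twist":[0,0,0]},{"offset":[0,0,0],"twist":[0,0,0]},{"offset":[0,0,-0.04],"twist":[0,0,0]},{"offset":[0,0,-0.075],"twist":[0,0,0]},{"offset":[0,-0.045,-0.075],"twist":[0,0,0]},{"offset":[0,-0.09,-0.07],"twist":[0,0,0]},{"offset":[0,-0.09,-0.05],"twist":[0,0,0]},{"offset":[0,-0.09,-0.03],"twist":[0,0,0]},{"offset":[0,-0.09,-0.01],"twist":[0,0,0]},{"offset":[0,-0.09,0],"twist":[0,0,0]},{"offset":[0,-0.09,0],"twist":[0,0,0]}]' 0.85
python3 - <<'E'
from h import *
go([.4772,.0498,.0232],96.4);print(get_obs()['contact_force'])
E
```

```text
t: 11.78
tool_pos: [0.4693, 0.1382, 0.0242]
tool_rot: [-0.182, 3.133, 0.0]
contact_force: [-2.1, -1.3, 4.0]
opening: 0.0548
grip_force: 88.1
t: 13.28
tool_pos: [0.4781, 0.0487, 0.0223]
tool_rot: [0.182, -3.135, -0.0]
contact_force: [-0.5, 0.2, -0.3]
opening: 0.0728
grip_force: 0.0
offset [ 0.0007  0.0012 -0.0009] twist [ 0.  -0.1  0.3] t 13.275 pos [0.4781 0.0487 0.0223] tilt 0.3
[-0.50019558  0.21594564 -0.30474883]
```

```bash
python3 -m crank '[{"offset":[0,0,0],"twist":[0,0,0]},{"offset":[0,0,0],"twist":[0,0,0]},{"offset":[0,0,0],"twist":[0,0,0]},{"offset":[0,0,0],"twist":[0,0,0]},{"offset":[0,0,-0.025],"twist":[0,0,0]},{"offset":[0,0,-0.05],"twist":[0,0,0]},{"offset":[0,0,-0.07],"twist":[0,5,0]},{"offset":[0,0,-0.07],"twist":[0,10,0]},{"offset":[0,0,-0.07],"twist":[0,10,0]},{"offset":[0,0,-0.07],"twist":[0,10,0]},{"offset":[0,0,-0.07],"twist":[0,10,0]},{"offset":[0,0,-0.07],"twist":[0,10,0]}]' 0.3 80; python3 rd.py
python3 -m crank '[{"offset":[0,0,0],"twist":[0,-7,0]},{"offset":[0,0,0],"twist":[0,-14,0]},{"offset":[0,0,0],"twist":[0,-20,0]},{"offset":[0,0,0],"twist":[0,-20,0]},{"offset":[0,0,0],"twist":[0,-20,0]},{"offset":[0,0,0],"twist":[0,-20,0]}]'; python3 rd.py
python3 -m crank '[{"offset":[0,0,0],"twist":[0,5,0]},{"offset":[0,0,0],"twist":[0,10,0]},{"offset":[0,0,0],"twist":[0,10,0]}]'
python3 - <<'E'
from h import *
go([.4781,.0487,.0223],96.6)
E
```

```text
t: 14.78
tool_pos: [0.4781, 0.0486, 0.0926]
tool_rot: [0.172, -2.962, 0.015]
contact_force: [0.4, 0.6, -3.5]
opening: 0.0547
grip_force: 85.8
TORQUE y -0.21 sd 0.032 Fz -2.91
tilt 10.0
t: 15.98
tool_pos: [0.4794, 0.0486, 0.0933]
tool_rot: [-0.172, 2.963, 0.015]
contact_force: [0.5, 0.0, -2.2]
opening: 0.0547
grip_force: 85.9
TORQUE y 0.146 sd 0.037 Fz -2.97
tilt -9.99
t: 16.8
tool_pos: [0.4798, 0.0487, 0.0931]
tool_rot: [-0.182, 3.135, 0.0]
contact_force: [0.4, -0.7, -3.2]
opening: 0.0546
grip_force: 85.8
offset [0.0018 0.0002 0.0708] twist [-0.   0.1  0.1] t 16.8 pos [0.4798 0.0487 0.0931] tilt 0.1
```

```bash
python3 rd.py
python3 -m crank '[{"offset":[0,0,0],"twist":[0,7,0]},{"offset":[0,0,0],"twist":[0,10,0]},{"offset":[0,0,0],"twist":[0,10,0]},{"offset":[0,0,0],"twist":[0,10,0]},{"offset":[0,0,0],"twist":[0,10,0]},{"offset":[0,0,0],"twist":[0,5,0]},{"offset":[0,0,0],"twist":[0,0,0]},{"offset":[0,0,0],"twist":[0,0,0]},{"offset":[0,0,0],"twist":[0,0,0]}]'; python3 rd.py
python3 -m crank '[{"offset":[0,0,0.03],"twist":[0,0,0]},{"offset":[0,0,0.055],"twist":[0,0,0]},{"offset":[0,0,0.064],"twist":[0,0,0]},{"offset":[0,0,0.069],"twist":[0,0,0]},{"offset":[0,0,0.0695],"twist":[0,0,0]}]'
```

```text
TORQUE y -0.028 sd 0.026 Fz -3.05
tilt -0.02
t: 18.38
tool_pos: [0.4787, 0.0485, 0.0931]
tool_rot: [0.182, -3.136, 0.0]
contact_force: [0.7, 0.3, -2.6]
opening: 0.055
grip_force: 85.8
TORQUE y -0.043 sd 0.028 Fz -2.94
tilt 0.02
t: 19.45
tool_pos: [0.4797, 0.0485, 0.0244]
tool_rot: [-0.182, 3.134, -0.0]
contact_force: [-0.2, -0.8, -2.7]
opening: 0.0552
grip_force: 85.9
```

Bay1's level reading barely changes after tipping each way, so it's packed. The bay3 readings look like the ball. I'll lower this one the last 2 mm and go back to retest bay3 the same way.

```bash
python3 -m crank '[{"offset":[0,0,0.001],"twist":[0,0,0]},{"offset":[0,0,0.002],"twist":[0,0,0]},{"offset":[0,0,0.002],"twist":[0,0,0]}]'
python3 -m crank '[{"offset":[0,0,0],"twist":[0,0,0]},{"offset":[0,0,0],"twist":[0,0,0]},{"offset":[0,0,0],"twist":[0,0,0]},{"offset":[0,0,-0.04],"twist":[0,0,0]},{"offset":[0,0,-0.075],"twist":[0,0,0]},{"offset":[0,0.045,-0.075],"twist":[0,0,0]},{"offset":[0,0.09,-0.07],"twist":[0,0,0]},{"offset":[0,0.09,-0.05],"twist":[0,0,0]},{"offset":[0,0.09,-0.03],"twist":[0,0,0]},{"offset":[0,0.09,-0.01],"twist":[0,0,0]},{"offset":[0,0.09,0],"twist":[0,0,0]},{"offset":[0,0.09,0],"twist":[0,0,0]}]' 0.85
python3 -m crank '[{"offset":[0,0,0],"twist":[0,0,0]},{"offset":[0,0,0],"twist":[0,0,0]},{"offset":[0,0,0],"twist":[0,0,0]},{"offset":[0,0,0],"twist":[0,0,0]},{"offset":[0,0,-0.025],"twist":[0,0,0]},{"offset":[0,0,-0.05],"twist":[0,0,0]},{"offset":[0,0,-0.07],"twist":[0,5,0]},{"offset":[0,0,-0.07],"twist":[0,10,0]},{"offset":[0,0,-0.07],"twist":[0,10,0]},{"offset":[0,0,-0.07],"twist":[0,10,0]},{"offset":[0,0,-0.07],"twist":[0,10,0]},{"offset":[0,0,-0.07],"twist":[0,5,0]},{"offset":[0,0,-0.07],"twist":[0,1,0]},{"offset":[0,0,-0.07],"twist":[0,1,0]},{"offset":[0,0,-0.07],"twist":[0,1,0]}]' 0.3 80; python3 rd.py
python3 -m crank '[{"offset":[0,0,0],"twist":[0,-7,0]},{"offset":[0,0,0],"twist":[0,-12,0]},{"offset":[0,0,0],"twist":[0,-12,0]},{"offset":[0,0,0],"twist":[0,-12,0]},{"offset":[0,0,0],"twist":[0,-12,0]},{"offset":[0,0,0],"twist":[0,-7,0]},{"offset":[0,0,0],"twist":[0,-2,0]},{"offset":[0,0,0],"twist":[0,-2,0]},{"offset":[0,0,0],"twist":[0,-2,0]}]'; python3 rd.py
```

```text
t: 19.82
tool_pos: [0.4797, 0.0486, 0.0242]
tool_rot: [-0.182, 3.135, -0.0]
contact_force: [-8.6, -0.9, 11.9]
opening: 0.0548
grip_force: 87.9
t: 21.32
tool_pos: [0.4675, 0.1379, 0.0206]
tool_rot: [0.182, -3.135, 0.0]
contact_force: [0.2, -0.1, 0.7]
opening: 0.0727
grip_force: 0.0
t: 23.2
tool_pos: [0.468, 0.138, 0.0913]
tool_rot: [0.181, -3.118, 0.002]
contact_force: [-0.2, 0.2, -3.9]
opening: 0.0549
grip_force: 86.6
TORQUE y 0.045 sd 0.015 Fz -3.96
tilt 1.02
t: 24.78
tool_pos: [0.4681, 0.138, 0.091]
tool_rot: [-0.181, 3.119, 0.002]
contact_force: [-0.3, -0.2, -3.9]
opening: 0.0549
grip_force: 87.1
TORQUE y -0.039 sd 0.034 Fz -3.6
tilt -1.02
```

Bay3's level torque shifts by +0.084 N·m between tip directions. A packed tin would show about −0.035, so bay3 has the ball. Next I'll refine the tray position.

Run:
```python
from h import *
im=cv2.imread('pics/w0.png');T=np.eye(4);T[:3,:3]=R.from_rotvec([.186,-3.136,0]).as_matrix();T[:3,3]=[.4299,.0069,.3302]
T=T@np.array(get_calibration('wrist')['tool_from_camera'])
for n,c in (('w0','wrist'),('top0','top')):
    im=cv2.imread(f'pics/{n}.png').astype(int)
    m=((im[...,2]>110)&(im[...,1]<70)&(im[...,0]<80)).astype(np.uint8)
    k,l,s,cc=cv2.connectedComponentsWithStats(m)
    for i in range(1,k):
        if s[i,4]>1500:
            h=cv2.convexHull(cv2.findNonZero((l==i).astype(np.uint8)))[:,0]
            w=np.array([at(c,p,.022,T if c=='wrist' else None)[:2] for p in h],np.float32)
            r=cv2.minAreaRect(w);print(n,s[i],np.round(r[0],3),np.round(r[1],3),round(r[2],1))
go([.556,.365,.12],91); go([.556,.365,.12],96.6)
```

```text
w0 [ 460  198  108  101 6595] [0.553 0.363] [0.194 0.139] 1.7
top0 [ 140   44   33   64 1533] [0.891 0.474] [0.195 0.097] 0.7
top0 [ 168  156   51   67 3119] [0.555 0.363] [0.187 0.143] 1.8
top0 [  76  372  111   28 2322] [-0.021  0.564] [0.081 0.341] 2.1
offset [-0.1141  0.2153 -0.0266] twist [0.1 1.  5.6] t 25.225 pos [0.468  0.138  0.0914] tilt 5.7
offset [-0.1141  0.2153 -0.0266] twist [0. 1. 0.] t 25.225 pos [0.468  0.138  0.0914] tilt 1.0
```

```bash
python3 -m crank '[{"offset":[-0.005,0.01,-0.027],"twist":[0,1,0]},{"offset":[-0.025,0.05,-0.027],"twist":[0,1,1]},{"offset":[-0.05,0.095,-0.027],"twist":[0,1,2]},{"offset":[-0.075,0.14,-0.027],"twist":[0,1,3]},{"offset":[-0.1,0.185,-0.027],"twist":[0,1,4]},{"offset":[-0.112,0.213,-0.027],"twist":[0,1,4.8]},{"offset":[-0.112,0.213,-0.027],"twist":[0,1,4.8]},{"offset":[-0.112,0.213,-0.027],"twist":[0,1,4.8]}]'
python3 - <<'E'
from h import *
go([.554,.363,.0135],91.8);save('wrist','w1')
E
```

```text
t: 26.22
tool_pos: [0.5539, 0.3619, 0.1197]
tool_rot: [0.051, -3.14, 0.0]
contact_force: [-0.5, 0.0, -4.0]
opening: 0.0547
grip_force: 87.8
offset [-0.0003  0.0011  0.1062] twist [-0.  -0.1  0.1] t 26.225 pos [0.5539 0.3619 0.1197] tilt 0.1
```

View pics/w1.png

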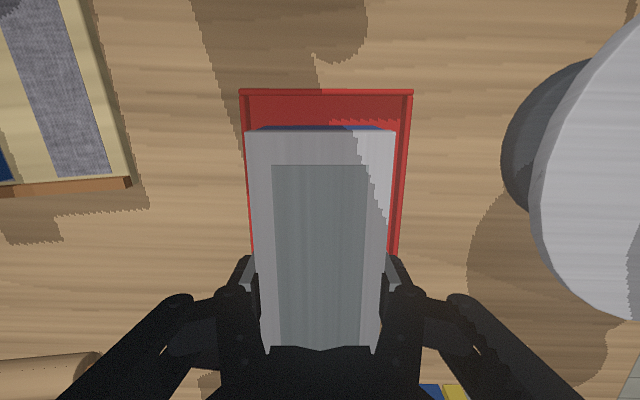

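The tin (columns 245–395) is aligned with the tray (columns 240–412) and is over it. I'll lower it now.

```bash
python3 -m crank '[{"offset":[0,0,0.04],"twist":[0,0,0]},{"offset":[0,0,0.075],"twist":[0,0,0]},{"offset":[0,0,0.09],"twist":[0,0,0]},{"offset":[0,0,0.098],"twist":[0,0,0]},{"offset":[0,0,0.102],"twist":[0,0,0]},{"offset":[0,0,0.104],"twist":[0,0,0]},{"offset":[0,0,0.1055],"twist":[0,0,0]},{"offset":[0,0,0.1055],"twist":[0,0,0]}]'
```

```text
t: 27.28
tool_pos: [0.5548, 0.3629, 0.0155]
tool_rot: [-0.051, 3.14, 0.002]
contact_force: [0.1, 0.7, -3.2]
opening: 0.0549
grip_force: 87.9
```

```bash
python3 -m crank '[{"offset":[0,0,0.001],"twist":[0,0,0]},{"offset":[0,0,0.002],"twist":[0,0,0]},{"offset":[0,0,0.002],"twist":[0,0,0]}]'
```

```text
t: 27.65
tool_pos: [0.5548, 0.3629, 0.0155]
tool_rot: [-0.051, 3.141, 0.001]
contact_force: [-5.6, -3.1, 8.3]
opening: 0.0551
grip_force: 89.5
```

Contact: the tin is on the tray floor. Release and retreat.

```bash
python3 -m crank '[{"offset":[0,0,0],"twist":[0,0,0]},{"offset":[0,0,0],"twist":[0,0,0]},{"offset":[0,0,0],"twist":[0,0,0]},{"offset":[0,0,0],"twist":[0,0,0]},{"offset":[0,0,-0.03],"twist":[0,0,0]},{"offset":[0,0,-0.08],"twist":[0,0,0]},{"offset":[0,0,-0.14],"twist":[0,0,0]},{"offset":[0.05,-0.05,-0.2],"twist":[0,0,0]},{"offset":[0.1,-0.1,-0.26],"twist":[0,0,0]},{"offset":[0.12,-0.15,-0.3],"twist":[0,0,0]},{"offset":[0.12,-0.15,-0.3],"twist":[0,0,0]},{"offset":[0.12,-0.15,-0.3],"twist":[0,0,0]}]' 0.85
python3 - <<'E'
from h import *
T=wT();im=save('wrist','w2');hsv=cv2.cvtColor(im,cv2.COLOR_RGB2HSV)
m=((hsv[...,1]<45)&(hsv[...,2]>120)).astype(np.uint8)
n,l,s,c=cv2.connectedComponentsWithStats(m)
for i in range(1,n):
  if s[i,4]>800:
    hull=cv2.convexHull(cv2.findNonZero((l==i).astype(np.uint8)))[:,0]
    for z in (.056,.049):
      w=np.array([at('wrist',a,z,T)[:2] for a in hull],np.float32)
      r=cv2.minAreaRect(w)
      print(z,s[i],np.round(r[0],4),np.round(r[1],3),round(r[2],1))
E
```

```text
t: 29.15
tool_pos: [0.4398, 0.2074, 0.3178]
tool_rot: [-0.047, 3.132, 0.005]
contact_force: [0.2, 0.5, 0.4]
opening: 0.0726
grip_force: 0.0
0.056 [ 411   39   48   49 1769] [0.3072 0.3509] [0.06  0.056] 75.1
0.049 [ 411   39   48   49 1769] [0.3064 0.3535] [0.061 0.057] 75.1
0.056 [ 258  130   40   86 2420] [0.4609 0.1466] [0.124 0.045] 6.4
0.049 [ 258  130   40   86 2420] [0.4627 0.1456] [0.127 0.046] 6.4
0.056 [ 180  135   59   95 3662] [0.4785 0.047 ] [0.143 0.058] 6.5
0.049 [ 180  135   59   95 3662] [0.4806 0.0443] [0.146 0.059] 6.5
0.056 [ 120  139   64   95 3606] [ 0.4873 -0.0387] [0.143 0.058] 6.4
0.049 [ 120  139   64   95 3606] [ 0.4895 -0.0429] [0.146 0.059] 6.4
0.056 [  519   139   121   149 10277] [0.5264 0.6073] [0.249 0.174] 14.1
0.049 [  519   139   121   149 10277] [0.5293 0.6144] [0.253 0.177] 14.1
0.056 [  57  145   70   93 3554] [ 0.4974 -0.128 ] [0.143 0.058] 6.4
0.049 [  57  145   70   93 3554] [ 0.4998 -0.1338] [0.146 0.059] 6.4
0.056 [   0  149   24   93 1380] [ 0.5097 -0.2507] [0.034 0.149] 71.7
0.049 [   0  149   24   93 1380] [ 0.5123 -0.2586] [0.034 0.152] 71.7
0.056 [ 394  191   44  108 1545] [0.5754 0.3591] [0.191 0.059] 3.0
0.049 [ 394  191   44  108 1545] [0.5792 0.3618] [0.195 0.06 ] 3.0
0.056 [ 564  291   76  109 5897] [0.7957 0.7416] [0.271 0.133] 21.8
0.049 [ 564  291   76  109 5897] [0.8033 0.751 ] [0.276 0.135] 21.8
0.056 [   0  298   70   58 2954] [ 0.7466 -0.2878] [0.112 0.146] 71.7
0.049 [   0  298   70   58 2954] [ 0.7534 -0.2964] [0.114 0.148] 71.7
0.056 [153 382  52  18 820] [ 0.8993 -0.0575] [0.046 0.102] 1.5
0.049 [153 382  52  18 820] [ 0.9087 -0.062 ] [0.046 0.104] 1.5
```

View pics/w2.png

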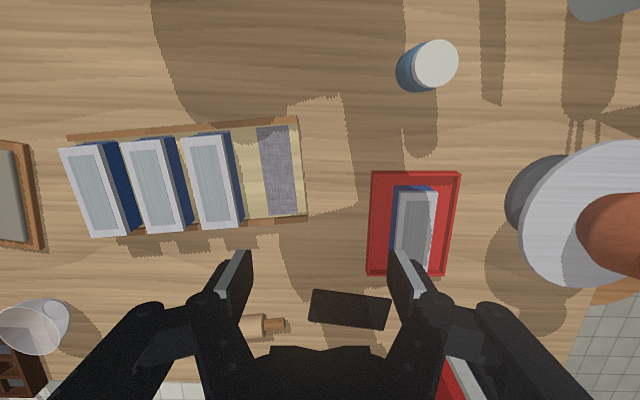

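The tin sits centred in the tray (around column 413, row 228). The other three lie flat between the strips (columns 60–240), and the bystanders in view haven't moved.

```bash
python3 -c "
from station import *
print(finish_job())"
```

```text
the job is handed in; nothing more can be done
None
```

The tin from bay3 (the +y end) is flat, lid up, in the red tray, and the job is handed in: tipping it both ways shifted the level wrist torque as a rolling ball would. Bay1 felt packed, I did not shake bay0 or bay2, and those three tins lie flat in the rack.

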